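Dig the keyhole hanger out of the parts tote and hang it on the sample board

TASK

The sample board on the kitting bench still lacks its zinc keyhole hanger; one lies in the grey parts tote under a black rail and a brass hinge. Lay the rail and the hinge aside in the tote so that the hanger is clear, lift the hanger out, pass its round hole over the head of the free stud on the board and slide it down the slope until the stud is fully home at the end of the slot, lying flat and straight on its batten. Leave all the other parts in the tote, and do not disturb the things standing about on the bench.

Things in the scene. Friction and masses are not known exactly. Their poses are not given: they have to be found in the camera images.
- tote: Grey open plastic tote, fixed, 340 (x) x 460 (y) x 85 mm high outside, walls and floor 5 mm thick. Origin under the centre of its floor, z up. The hanger lies about the middle with the rail and hinge on it; angle, brace and washer lie at the -y end; the +y end (y over about 80 mm) is empty at the start.
- hanger: Zinc steel channel 100 (x) x 44 (y) x 18 mm (z), ~0.2 kg: flat 3 mm web on the tote floor, two 3 mm flanges standing up along its long edges. Origin: centre of the web's underside; z up out of the open side, x towards the slot end. Keyhole in the web's centre line: round hole 22 mm across at x = +4 mm, running into an 11 mm wide slot that ends at x = +33.5 mm. Web underside is the mounting face.
- hanger_hole (a point): Centre of the hanger's round hole, on the underside of the web (x = +4 mm from the hanger's origin).
- hanger_seat (a point): Point of the hanger's slot, on the underside of the web, where the stud's axis lies when the shank touches the slot's end (x = +29.5 mm from the hanger's origin).
- rail: Black channel rail, 150 (its x) x 34 (its y) x 16 mm (its z), 0.22 kg, open side down, walls 3 mm, lying loose crosswise on the hanger's flanges. Origin at the centre of its underside, z up.
- hinge: Closed brass butt hinge, 100 (its x) x 46 (its y) x 10 to 11 mm (its z), 0.25 kg, lying loose on the rail. Origin at the centre of its underside, z up; the knuckle runs along its -y edge.
- angle: Zinc angle bracket, 50 x 50 mm base leg, 50 mm high, 4 mm thick, loose in the tote near its -y end; must stay in the tote. Origin under the centre of its base leg.
- brace: Small grey corner brace, 40 x 40 mm base leg, 30 mm high, 4 mm thick, loose in the tote near its -y end; must stay in the tote. Origin under the centre of its base leg.
- washer: Zinc washer, 52 mm across, 5 mm thick, loose in the tote near its -y end; must stay in the tote. Origin under its centre.
- stud: Free headed stud, fixed on one of the board's three battens. Origin where its axis meets the batten's face; z out along the stud (30 deg from vertical, towards the robot), x straight up the slope, y across. Shank 8 mm across, 6 mm clear between batten and head; head 16 mm across, its top 10.5 mm above the batten. Batten 30 mm wide, 12 mm thick; reaches 60 mm above and 110 mm below the stud.
- board: Plywood sample board, fixed: panel 360 wide (y) x 230 mm along the slope, rising at 30 deg away from the robot, top edge about 150 mm high. Three battens 110 mm apart run up the slope, one with the free stud, one with a sample hinge, one with a sample rail (at most 17 mm off the batten). Origin on the table under the panel's middle, z up.
- screwdriver: Orange-handled screwdriver 200 mm long on the bench right of the robot; leave it.
- jar: Pale jar with a white lid, 68 mm across, 85 mm high, on the bench beyond tote and board; leave it.
- mug: Blue mug 80 mm across, 92 mm high, on the bench left of the board; leave it.
- tape_measure: Yellow tape measure 68 x 66 x 34 mm lying on the bench between the robot and the board; leave it.
Mind the look-alikes: they are no part of the job. Of the things shaped like the rail, the black one is meant. Several things have the shape of the hanger; the one meant has the colours described above.

How it is judged:
On the way, in this order (a step that is already met when the one before it is completed fails the run):
1. the rail and the hinge are off the hanger, which still lies in the tote ((contact force between rail and hanger below 0.05 N or horizontal distance between rail and hanger above 0.1 m or z of rail in the frame of hanger below 0.009 m) and (contact force between hinge and hanger below 0.05 N or horizontal distance between hinge and hanger above 0.1 m or z of hinge in the frame of hanger below 0.009 m) and z of hanger in the frame of tote below 0.025 m), for 0.2 s.
2. the hanger is lifted clear of the tote's rim (z of hanger in the frame of tote above 0.09 m), for 0.1 s.
At the end, for the whole second after the job is handed in: The hanger is at rest on the free stud, shank at its slot's end: seat point within 4 mm of the stud axis (5 mm up the slope) and 4 mm of the batten, flat within 0.12 rad, straight within 0.2 rad; rail, hinge, angle, brace and washer lie in the tote, below its rim, rail and hinge at rest (x of hanger_seat in the frame of stud between -0.004 and 0.005 m and y of hanger_seat in the frame of stud between -0.004 and 0.004 m and z of hanger_seat in the frame of stud between -0.003 and 0.004 m and angle between the z axis of hanger and the z axis of stud, either way round below 0.12 rad and angle between the x axis of hanger and the x axis of stud, either way round below 0.2 rad and linear speed of each of hanger, rail, hinge below 0.02 m/s and x of rail in the frame of tote between -0.16 and 0.16 m and y of rail in the frame of tote between -0.22 and 0.22 m and z of each of rail, hinge, angle, brace, washer in the frame of tote below 0.085 m and x of hinge in the frame of tote between -0.16 and 0.16 m and y of hinge in the frame of tote between -0.22 and 0.22 m and x of angle in the frame of tote between -0.16 and 0.16 m and y of angle in the frame of tote between -0.22 and 0.22 m and x of brace in the frame of tote between -0.16 and 0.16 m and y of brace in the frame of tote between -0.22 and 0.22 m and x of washer in the frame of tote between -0.16 and 0.16 m and y of washer in the frame of tote between -0.22 and 0.22 m); the robot touches nothing.
It fails at once if the screwdriver on the bench is moved more than 30 mm (distance of screwdriver from where it was at the start of the episode above 0.03 m).
It fails at once if the jar on the bench is moved more than 30 mm (distance of jar from where it was at the start of the episode above 0.03 m).
It fails at once if the mug on the bench is moved more than 30 mm (distance of mug from where it was at the start of the episode above 0.03 m).
It fails at once if the tape_measure on the bench is moved more than 30 mm (distance of tape_measure from where it was at the start of the episode above 0.03 m).
It also fails if it takes over 64 s, if anything falls off the work surface, if the arm or the gripper's body presses on something with over 40 N, if the wrist force passes 120 N, or if a joint passes its speed limit or range.

ROBOT

A 6-joint arm with a two-finger parallel gripper is mounted at the origin on the work surface. World frame = base frame: x ahead of the robot, y to its left, z up, the work surface at z = 0. Lengths are in m, angles in rad, forces in N, time in s.
With the tool pointing down it reaches from about 0.275 to 0.75 m from the base axis. Payload 10.2 kg.
Tool frame: the origin (TCP) lies on the mounting face of the last link; the fingertips stand 173 mm ahead of it and the grasp point (between the pads) lies 155 mm ahead of it; z points along the fingers, y is the line along which they close (so a half turn about z gives the same grasp; the last joint's range is limited). The gripper opens to 85 mm and grips with 20 to 120 N. Pads are 22 mm wide; open, the fingers measure 114 mm over their backs; the gripper's body (76 mm by 85 mm) begins 54 mm behind the grasp point. The pads swing forward as they close: fully open they stand 13 mm farther back than shut.
Start: joints at [0.994, 0.313, 1.498, -0, 1.331, -0.223], TCP at [0.182, 0.492, 0.405] pointing down, gripper open.
Joint ranges: [-2.94, 2.94], [-0.97, 2.17], [0.19, 2.56], [-1.23, 4.37], [0.02, 3.11], [-2.88, 2.88]. Speed limits (rad/s): [2.39, 2.39, 3.01, 3.14, 3.14, 3.14].

INTERFACE

Orientations are given as a 3x3 rotation matrix whose columns are the frame's x, y, z axes.
In Python, from bench import ctrl gives the robot as it stands.
- The arm moves only by the tool apply_moves, never from a script. Its argument "rows" is a list of rows, each a list of 5 numbers: the closure, from -1 (fully open) to 1 (shut), then the shift along the world's x, y, z in mm, then the turn about the world's z in rad. In form: [[claw, tx, ty, tz, spin], ...]. A call has 1 to 10 rows; each row shifts and turns the commanded pose from where the row before left it; what a row does not reach is not made up. A row lasts 1/8 s, in which the tool goes at most 62.5 mm and 10.7 degrees, less where a joint would pass 70% of its speed; a pose out of reach is approached as far as the arm can. A call with a gripper value outside its range is refused whole. The fingers move at their own pace and stop on an object; the grip force is fixed at half the most. Time passes only in rows, so rows that do not move let the fingers close. It gives the time, the measured TCP pose, the force, the opening and the grip force at its end, in the units of the state.
- ctrl.get_obs(): the state, without advancing time (a new reading comes with each control period).
- ctrl.get_image(name): name is "scene" or "top" or "wrist"; returns a dict with "frame" (480x640x3 uint8, blue, green, red), "range_z" (480x640 float32, m along the optical axis (not along the pixel's ray), 0 where there is no reading), "intrinsics" (3x3 intrinsics, pixels), "k1" (the pictures are not rectified: a ray, as slopes to the right and down, at radius r is drawn at 1 + k1 r^2 times it, then the intrinsics apply), "position" and "rotation" of the camera in the world; the wrist camera has in their place "T_tool_cam" (4x4, takes a point from camera to tool coordinates, whose origin is the TCP and whose axes are the flange's). Camera axes: x right, y up, looking along -z (the intrinsics and any distortion apply to the point x, -y, -z); pixel columns grow to the right and rows downward; lengths in m; the calibration is good to about 2 mm. A picture is of the moment at which its call begins: read the wrist's pose just before it.
- ctrl.hand_in(): hands the job in; it is judged then, once.
Trained networks look in the newest picture that a camera, given by its name, has taken for a name from the list of things; names that differ only in an ending like _2 or _b are one class to them, and where a whole thing is asked for, a point or a joint stands for the part that bears it (a point fixed in the world has none). Each returns a list of dicts, best first, with "conf" (0 to 1); they miss things now and then, are a little off and sometimes report something else, mostly with a low value. They report only what shows in the picture. A call takes as long as a camera call. They do not tell look-alikes from the thing itself.
- ctrl.cut_out(camera, target): "mask" (480x640 bool, what is visible of it) and "rect" ([left, top, right, bottom] in pixels, round what is visible of it).
The state is a dict: "clock": time; "joints": joint angles; "dq": joint speeds; "joint_torque": joint torques, N m; "ee_pos": TCP position; "orientation": TCP orientation; "wrist_force": force on the tool from outside, world axes, zero at the start; "wrist_torque": the same for the moment, N m; "gripper_width": finger opening in m; "grip_force": force on a finger pad.
Only numpy, scipy, OpenCV 4.12 (cv2) and the standard library are available. Lean on these libraries where they do the work, as an engineer would, in place of code of your own. Each camera call takes 0.05 s, during which the arm holds its last target. There are 200 camera calls.

## Working session

There is one attempt and no reset: what is moved stays moved. The work goes in short steps, Python scripts to look and compute and a tool call to move; the robot and the scene stay as the last step left them, time stands still between calls to the robot, and variables do not carry over. Pictures are saved under pics/ and viewed, at most 10 in all, crops included, and the job is handed in when it is done.

Besides the shell and the picture viewer there is one more tool, called by a JSON object that holds its "api" and its "payload". apply_moves: Moves the arm, as the interface text tells. Its arguments: {"type":"object","properties":{"rows":{"type":"array"}},"required":["rows"]}

```bash
mkdir -p pics; cat > h.py <<'E'
import numpy as np, cv2
from bench import ctrl
def grab(n):
    o=ctrl.get_obs(); im=ctrl.get_image(n)
    if n=='wrist':
        T=np.eye(4);T[:3,:3]=np.array(o['orientation']);T[:3,3]=o['ee_pos'];C=T@np.array(im['T_tool_cam'])
    else:
        C=np.eye(4);C[:3,:3]=im['rotation'];C[:3,3]=im['position']
    im['C']=C;return im
def cloud(im):
    K=np.array(im['intrinsics']);h,w=im['range_z'].shape
    g=np.stack(np.meshgrid(np.arange(w),np.arange(h)),-1).reshape(-1,1,2).astype(np.float64)
    d=(g[:,0]-K[:2,2])/[K[0,0],K[1,1]];u=d.copy();k=float(np.ravel(im['k1'])[0])
    for _ in range(20): u=d/(1+k*(u**2).sum(1,keepdims=True))
    z=im['range_z'].reshape(-1)
    P=np.stack([u[:,0]*z,-u[:,1]*z,-z],1)
    P=P@im['C'][:3,:3].T+im['C'][:3,3];P[z<=0]=np.nan
    return P.reshape(h,w,3)
def rect(P2):
    r=cv2.minAreaRect(P2.astype(np.float32)*1000);b=cv2.boxPoints(r);return r,b
E
python3 - <<'E'
from h import *
print(ctrl.get_obs())
for n in ['top','scene']:
    im=grab(n);cv2.imwrite(f'pics/{n}0.png',im['frame']);P=cloud(im)
    print(n,im['C'].round(3).tolist(),im['intrinsics'],im['k1'])
    for t in ['tote','hanger','rail','hinge','angle','brace','washer','stud','board','tape_measure','mug','jar','screwdriver']:
        for r in ctrl.cut_out(n,t)[:3]:
            q=P[r['mask']];q=q[~np.isnan(q[:,0])]
            if len(q)<5: continue
            rr,_=rect(q[:,:2])
            print(t,round(r['conf'],2),[int(v) for v in r['rect']],np.median(q,0).round(3),'z',np.percentile(q[:,2],[5,95]).round(3),'rect',np.round(rr[0]),np.round(rr[1]),round(rr[2]))
E
```

```text
{'clock': 0.0, 'joints': array([ 9.93593131e-01,  3.13430051e-01,  1.49842600e+00, -2.03794817e-05,
        1.33100970e+00, -2.23406954e-01]), 'dq': array([ 0.0002972 , -0.00036366, -0.00034608, -0.00060719, -0.00073255,
        0.00052825]), 'joint_torque': array([ 1.42858898e-03, -4.12258601e+01, -2.59744459e+01, -3.24688892e-05,
        4.13641421e-03,  2.24597420e-05]), 'ee_pos': array([0.18188577, 0.49244255, 0.40414932]), 'orientation': array([[-9.38065816e-01,  3.46456440e-01, -6.78119676e-04],
       [ 3.46457004e-01,  9.38065234e-01, -1.07765131e-03],
       [ 2.62761258e-04, -1.24584716e-03, -9.99999189e-01]]), 'wrist_force': array([-0.27321715, -0.01852235, -0.32019876]), 'wrist_torque': array([ 0.05786493, -0.0182636 ,  0.02440988]), 'grip_force': 0.0, 'gripper_width': 0.08567154932014169}
top [[-0.021, 0.985, -0.169, 0.199], [-1.0, -0.021, 0.001, -0.041], [-0.003, 0.169, 0.986, 1.899], [0.0, 0.0, 0.0, 1.0]] [[566.6051288    0.         322.51815711]
 [  0.         566.6051288  224.73847672]
 [  0.           0.           1.        ]] 0.061405556277369
tote 0.55 [296, 149, 
[... 3458 characters left out ...]
4 [276, 391, 298, 408] [ 0.653 -0.411  0.01 ] z [0.005 0.015] rect [ 650. -417.] [48. 59.] 6
stud 0.53 [278, 314, 319, 329] [ 0.542 -0.244  0.009] z [0.004 0.023] rect [ 573. -239.] [97. 45.] 2
board 0.94 [325, 126, 439, 247] [0.578 0.211 0.08 ] z [0.017 0.14 ] rect [541. 313.] [230. 479.] 9
tape_measure 0.69 [291, 186, 316, 207] [0.377 0.111 0.032] z [0.011 0.038] rect [370. 115.] [80. 67.] 18
mug 0.75 [352, 83, 387, 121] [0.387 0.525 0.059] z [0.012 0.092] rect [378. 543.] [ 84. 114.] 51
jar 0.74 [405, 242, 431, 277] [0.757 0.057 0.081] z [0.017 0.088] rect [754.  75.] [56. 69.] 2
screwdriver 0.72 [167, 405, 245, 455] [ 0.486 -0.567  0.021] z [0.008 0.027] rect [ 520. -564.] [ 29. 200.] 90
```

```bash
python3 - <<'E'
import cv2,numpy as np
a=cv2.imread('pics/top0.png');b=cv2.imread('pics/scene0.png')
A=cv2.resize(a[130:330,120:500],None,fx=2.1,fy=2.1,interpolation=cv2.INTER_CUBIC)[:,:800]
cv2.imwrite('pics/A.png',A)
B=cv2.resize(b[110:260,315:465],(590,590),interpolation=cv2.INTER_CUBIC);cv2.imwrite('pics/B.png',B)
E
```

```text
(no output)
```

View pics/A.png

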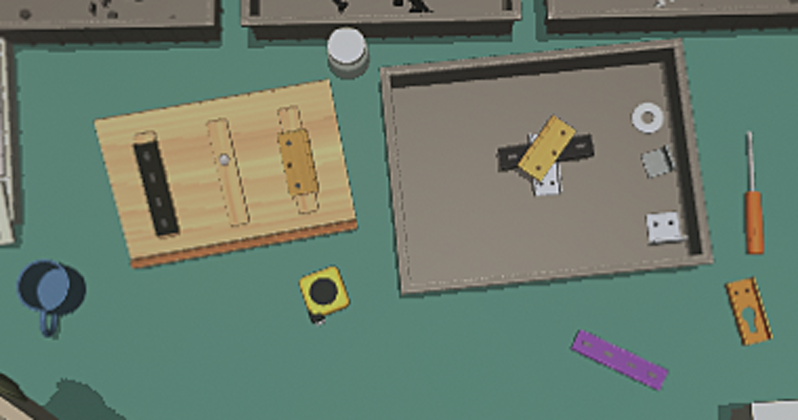

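View pics/B.png

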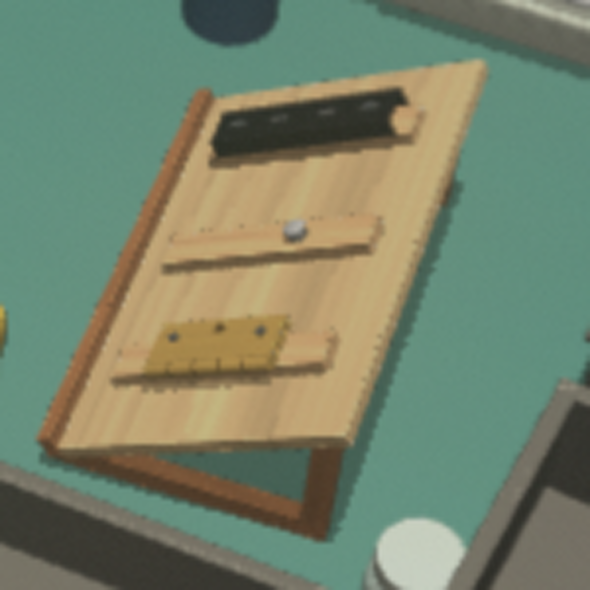

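Top view: the black rail lies at A(545,152) with the brass hinge over it, and the hanger peeks out at (548,185). The free stud is on the middle batten at A(224,159), which is full-image (227,206). The purple rail and orange hanger on the bench are decoys. Next I move above the hinge.

{"api": "apply_moves", "payload": {"rows": [[-1,26,-46,0,-0.03],[-1,26,-46,0,-0.03],[-1,26,-46,0,-0.03],[-1,26,-46,0,-0.03],[-1,26,-46,0,-0.03],[-1,26,-46,0,-0.03],[-1,26,-46,0,-0.03],[-1,26,-46,0,-0.03],[-1,26,-46,0,-0.03],[-1,26,-46,0,0]]}}

```text
clock: 2.65
ee_pos: [0.4425, 0.0308, 0.4049]
orientation: [[-0.811, 0.585, 0.001], [0.585, 0.811, -0.0], [-0.0, 0.0, -1.0]]
wrist_force: [1.1, -0.2, -0.2]
gripper_width: 0.0856
grip_force: 0.0
```

{"api": "apply_moves", "payload": {"rows": [[-1,26,-46,0,0],[-1,26,-46,0,0],[-1,26,-46,0,0],[-1,26,-46,0,0],[-1,26,-46,0,0],[-1,20,-37,0,0],[-1,0,0,0,0]]}}

```text
clock: 3.52
ee_pos: [0.5924, -0.2368, 0.4034]
orientation: [[-0.81, 0.586, -0.001], [0.586, 0.81, 0.0], [0.001, -0.0, -1.0]]
wrist_force: [-0.1, -0.1, -0.2]
gripper_width: 0.0858
grip_force: 0.0
```

```bash
python3 - <<'E'
from h import *
o=ctrl.get_obs();print(o['ee_pos'],o['joints'],np.degrees(np.arctan2(o['orientation'][1][1],o['orientation'][0][1])))
im=grab('wrist');cv2.imwrite('pics/w1.png',im['frame']);P=cloud(im);np.save('w1.npy',P)
for t in ['hinge','rail','hanger']:
    for r in ctrl.cut_out('wrist',t)[:2]:
        q=P[r['mask']];q=q[~np.isnan(q[:,0])]
        if len(q)<5: continue
        zt=np.percentile(q[:,2],90); rr,_=rect(q[np.abs(q[:,2]-np.median(q[:,2]))<.008][:,:2])
        print(t,round(r['conf'],2),[int(v) for v in r['rect']],'z',np.percentile(q[:,2],[5,50,95]).round(3),'rect',np.round(rr[0]),np.round(rr[1]),round(rr[2],1))
# tote from top: floor and rim pixel corners
im=grab('top');P=cloud(im)
m=(P[...,2]>.075)&(P[...,2]<.097)&(P[...,0]>.36)&(P[...,0]<.76)&(P[...,1]<.03)&(P[...,1]>-.5)
rr,b=rect(P[m][:,:2]);print('rim',rr,b.round().tolist())
E
```

```text
[ 0.59235238 -0.23684194  0.40337888] [-5.63660288e-01  5.70858582e-01  1.11743285e+00 -2.38681504e-04
  1.45439963e+00 -1.50815650e+00] 54.11725177262686
hinge 0.58 [288, 151, 350, 266] z [0.046 0.048 0.049] rect [ 593. -238.] [ 46. 100.] 53.4
rail 0.78 [244, 127, 392, 274] z [0.034 0.038 0.039] rect [ 590. -239.] [ 34. 151.] 7.7
hanger 0.86 [252, 131, 361, 221] z [0.006 0.007 0.022] rect [ 577. -241.] [106.  49.] 2.9
hanger 0.45 [202, 322, 240, 363] z [0.007 0.009 0.01 ] rect [ 651. -403.] [39. 51.] 51.0
rim ((563.913818359375, -227.43890380859375), (362.1109313964844, 482.07647705078125), 4.4959821701049805) [[365.0, -1.0], [402.0, -482.0], [763.0, -454.0], [726.0, 27.0]]
```

View pics/w1.png

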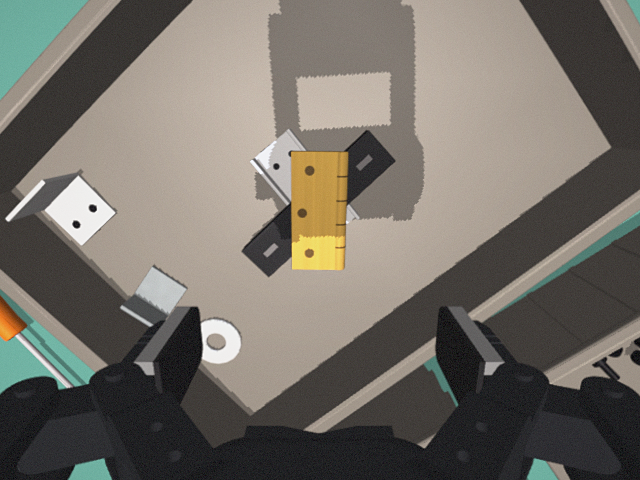

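Wrist view: the hinge at (320,210) is squarely aligned with the fingers, the rail is under it, and the holed end of the hanger shows at (280,160). I'll check the open fingertip height and start descending.

```bash
python3 - <<'E'
import numpy as np
P=np.load('w1.npy');q=P[300:400,100:550].reshape(-1,3);q=q[(q[:,2]>.15)]
print(np.percentile(q[:,2],[0.5,2,5,10])-.4034)
E
```

```text
[-0.16022013 -0.15803528 -0.15519375 -0.15154336]
```

{"api": "apply_moves", "payload": {"rows": [[-1,0,0,-40,0],[-1,0,0,-50,0],[-1,0,0,-50,0],[-1,0,0,-33,0],[-1,0,0,0,0]]}}

```text
clock: 4.4
ee_pos: [0.5915, -0.2336, 0.2301]
orientation: [[-0.812, 0.583, -0.004], [0.583, 0.812, 0.002], [0.004, -0.0, -1.0]]
wrist_force: [0.1, 0.2, 0.4]
gripper_width: 0.0856
grip_force: 0.0
```

{"api": "apply_moves", "payload": {"rows": [[-1,0,-3,-17,0],[-1,0,0,0,0],[1,0,0,0,0],[1,0,0,0,0],[1,0,0,0,0],[1,0,0,0,0],[1,0,0,0,0],[1,0,0,0,0]]}}

```text
clock: 5.4
ee_pos: [0.5921, -0.2376, 0.2159]
orientation: [[-0.812, 0.584, 0.001], [0.584, 0.812, -0.001], [-0.002, 0.0, -1.0]]
wrist_force: [-1.4, 1.1, 6.3]
gripper_width: 0.0429
grip_force: 60.0
```

{"api": "apply_moves", "payload": {"rows": [[1,0,0,15,0],[1,0,0,35,0],[1,6,30,15,0],[1,7,33,0,0],[1,7,33,0,0],[1,7,33,0,0],[1,8,32,0,0],[1,0,0,0,0]]}}

```text
clock: 6.4
ee_pos: [0.6271, -0.0744, 0.2804]
orientation: [[-0.813, 0.582, 0.0], [0.582, 0.813, 0.0], [-0.0, 0.0, -1.0]]
wrist_force: [0.5, -0.2, -2.0]
gripper_width: 0.0427
grip_force: 61.1
```

```bash
python3 - <<'E'
from h import *
im=grab('wrist');cv2.imwrite('pics/w2.png',im['frame']);P=cloud(im)
for t in ['hinge','rail','hanger']:
    for r in ctrl.cut_out('wrist',t)[:2]:
        q=P[r['mask']];q=q[~np.isnan(q[:,0])]
        if len(q)<5: continue
        rr,_=rect(q[np.abs(q[:,2]-np.median(q[:,2]))<.008][:,:2])
        print(t,round(r['conf'],2),[int(v) for v in r['rect']],'z',np.percentile(q[:,2],[5,50,95]).round(3),'rect',np.round(rr[0]),np.round(rr[1]),round(rr[2],1))
E
```

```text
hinge 0.88 [254, 185, 387, 423] z [0.111 0.112 0.113] rect [628. -75.] [ 46. 101.] 53.8
rail 0.92 [0, 251, 172, 434] z [0.037 0.038 0.039] rect [ 590. -239.] [ 34. 151.] 8.0
hanger 0.97 [4, 240, 152, 380] z [0.006 0.008 0.022] rect [ 574. -237.] [102.  45.] 3.5
```

View pics/w2.png

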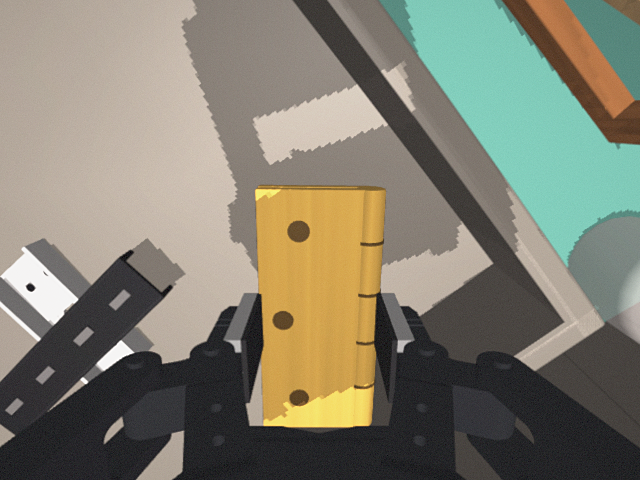

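The hinge is held well (mask matches at (320,300)) and the rail hasn't moved. I'm setting the hinge down.

{"api": "apply_moves", "payload": {"rows": [[1,0,0,-45,0],[1,0,0,-37,0],[1,0,0,-12,0],[1,0,0,0,0],[-1,0,0,0,0],[-1,0,0,0,0],[-1,0,0,0,0],[-1,0,0,0,0]]}}

```text
clock: 7.6
ee_pos: [0.627, -0.0765, 0.1861]
orientation: [[-0.812, 0.584, 0.001], [0.584, 0.812, -0.0], [-0.001, 0.0, -1.0]]
wrist_force: [-0.4, 0.3, 0.4]
gripper_width: 0.0855
grip_force: 0.0
```

{"api": "apply_moves", "payload": {"rows": [[-1,0,0,30,0],[-1,0,0,45,0],[-1,-6,-27,0,-0.16],[-1,-8,-34,0,-0.16],[-1,-8,-34,0,-0.16],[-1,-8,-34,0,-0.16],[-1,-7,-33,0,-0.168],[-1,0,0,0,0]]}}

```text
clock: 8.6
ee_pos: [0.5893, -0.2405, 0.2607]
orientation: [[-0.135, 0.991, 0.0], [0.991, 0.135, -0.0], [-0.0, 0.0, -1.0]]
wrist_force: [0.4, -0.4, 0.5]
gripper_width: 0.0854
grip_force: 0.0
```

```bash
python3 - <<'E'
from h import *
o=ctrl.get_obs();print(o['ee_pos'],o['joints'].round(2),np.degrees(np.arctan2(o['orientation'][1][1],o['orientation'][0][1])))
im=grab('wrist');cv2.imwrite('pics/w3.png',im['frame']);P=cloud(im)
for t in ['hinge','rail','hanger']:
    for r in ctrl.cut_out('wrist',t)[:2]:
        q=P[r['mask']];q=q[~np.isnan(q[:,0])]
        if len(q)<5: continue
        rr,_=rect(q[np.abs(q[:,2]-np.median(q[:,2]))<.008][:,:2])
        print(t,round(r['conf'],2),[int(v) for v in r['rect']],'z',np.percentile(q[:,2],[5,50,95]).round(3),'rect',np.round(rr[0]),np.round(rr[1]),round(rr[2],1))
E
```

```text
[ 0.58932944 -0.24050326  0.26072709] [-0.57  0.69  1.3  -0.    1.15 -0.71] 7.767683627064643
hinge 0.93 [426, 0, 532, 52] z [0.006 0.014 0.015] rect [ 651. -114.] [48. 25.] 6.7
rail 0.84 [282, 107, 356, 389] z [0.037 0.038 0.039] rect [ 590. -239.] [ 34. 150.] 7.7
hanger 0.77 [199, 199, 389, 297] z [0.006 0.007 0.022] rect [ 574. -243.] [105.  53.] 2.9
```

{"api": "apply_moves", "payload": {"rows": [[-1,0,1,-30,0],[-1,0,0,-29,0],[-1,0,0,0,0],[1,0,0,0,0],[1,0,0,0,0],[1,0,0,0,0],[1,0,0,0,0],[1,0,0,0,0],[1,0,0,0,0]]}}

```text
clock: 9.93
ee_pos: [0.5902, -0.2377, 0.2029]
orientation: [[-0.139, 0.99, 0.002], [0.99, 0.139, -0.001], [-0.001, 0.002, -1.0]]
wrist_force: [0.2, 0.0, 5.5]
gripper_width: 0.032
grip_force: 59.6
```

{"api": "apply_moves", "payload": {"rows": [[1,0,0,15,0],[1,0,0,35,0],[1,-21,27,0,0],[1,-28,36,0,0],[1,-28,36,0,0],[1,-29,36,0,0],[1,0,0,-25,0],[1,0,0,-33,0],[1,0,0,-9,0],[1,0,0,0,0]]}}

```text
clock: 11.18
ee_pos: [0.4841, -0.1027, 0.1856]
orientation: [[-0.138, 0.99, 0.0], [0.99, 0.138, -0.0], [-0.0, 0.0, -1.0]]
wrist_force: [0.6, -0.7, -2.0]
gripper_width: 0.0325
grip_force: 61.0
```

{"api": "apply_moves", "payload": {"rows": [[-1,0,0,0,0],[-1,0,0,0,0],[-1,0,0,0,0],[-1,0,0,0,0],[-1,0,0,30,0],[-1,0,0,45,0],[-1,18,-25,0,0],[-1,22,-35,40,0],[-1,25,-40,60,0],[-1,25,-40,25,0]]}}

```text
clock: 12.42
ee_pos: [0.5699, -0.2361, 0.377]
orientation: [[-0.139, 0.99, 0.003], [0.99, 0.139, -0.002], [-0.002, 0.003, -1.0]]
wrist_force: [0.2, 0.2, -0.2]
gripper_width: 0.0852
grip_force: 0.0
```

```bash
python3 - <<'E'
from h import *
o=ctrl.get_obs();print(o['ee_pos'],o['wrist_force'],np.degrees(np.arctan2(o['orientation'][1][1],o['orientation'][0][1])))
im=grab('wrist');cv2.imwrite('pics/w4.png',im['frame']);P=cloud(im)
for t in ['hinge','rail','hanger']:
    for r in ctrl.cut_out('wrist',t)[:2]:
        q=P[r['mask']];q=q[~np.isnan(q[:,0])]
        if len(q)<5: continue
        rr,_=rect(q[np.abs(q[:,2]-np.median(q[:,2]))<.02][:,:2])
        print(t,round(r['conf'],2),[int(v) for v in r['rect']],'z',np.percentile(q[:,2],[5,50,95]).round(3),'rect',np.round(rr[0]),np.round(rr[1]),round(rr[2],1))
E
```

```text
[ 0.56986695 -0.23605872  0.37695329] [ 0.2064661   0.23977629 -0.15064617] 7.989305274747267
hinge 0.76 [365, 3, 489, 86] z [0.009 0.014 0.015] rect [634. -81.] [50. 90.] 54.3
hinge 0.73 [184, 352, 210, 397] z [0.007 0.008 0.009] rect [ 485. -426.] [57. 26.] 71.4
rail 0.83 [0, 212, 21, 260] z [0.    0.009 0.015] rect [ 297. -305.] [50.  9.] 73.7
rail 0.74 [204, 0, 255, 123] z [0.016 0.02  0.021] rect [ 487. -133.] [39. 91.] 8.3
hanger 0.87 [265, 181, 384, 245] z [0.006 0.007 0.022] rect [ 574. -239.] [100.  44.] 3.1
hanger 0.65 [69, 464, 80, 480] z [0.002 0.01  0.015] rect [ 352. -564.] [14.  5.] 9.8
```

View pics/w4.png

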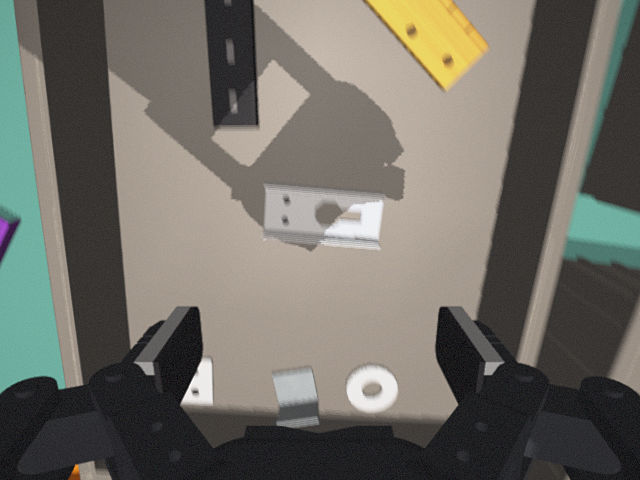

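Wrist view: the hanger is clear at (323,213). Its small holes are at (286,208) on the robot side, the round hole is at (328,213), and the slot points to world +x, so it needs no half turn. The rail and hinge lie at the +y end.

{"api": "apply_moves", "payload": {"rows": [[-1,1,0,0,0.165],[-1,1,-1,0,0.165],[-1,1,-1,-10,0.165],[-1,1,-1,-15,0.165],[-1,0,0,-15,0.165],[-1,0,0,-20,0.165],[-1,0,0,-20,0.165],[-1,0,0,-20,0.165],[-1,0,0,-10,0.165],[-1,0,0,0,0]]}}

```text
clock: 13.88
ee_pos: [0.5729, -0.2371, 0.2625]
orientation: [[-0.999, -0.053, -0.003], [-0.053, 0.999, 0.002], [0.003, 0.002, -1.0]]
wrist_force: [0.0, 0.3, -0.5]
gripper_width: 0.0848
grip_force: 0.0
```

```bash
python3 - <<'E'
from h import *
o=ctrl.get_obs();print(o['ee_pos'],o['joints'].round(2),np.degrees(np.arctan2(o['orientation'][1][1],o['orientation'][0][1])))
im=grab('wrist');cv2.imwrite('pics/w5.png',im['frame']);P=cloud(im)
for t in ['hanger','hanger_hole']:
    for r in ctrl.cut_out('wrist',t)[:2]:
        q=P[r['mask']];q=q[~np.isnan(q[:,0])]
        if len(q)<5: continue
        rr,_=rect(q[np.abs(q[:,2]-np.median(q[:,2]))<.02][:,:2])
        print(t,round(r['conf'],2),[int(v) for v in r['rect']],'z',np.percentile(q[:,2],[5,50,95]).round(3),'rect',np.round(rr[0],1),np.round(rr[1]),round(rr[2],1))
# stud/board
im=grab('top');P=cloud(im);np.save('top.npy',P);cv2.imwrite('pics/top2.png',im['frame'])
r=ctrl.cut_out('top','board')[0];q=P[r['mask']];q=q[~np.isnan(q[:,0])]
c=np.median(q,0)
for _ in range(8):
    u,s,v=np.linalg.svd(q[::3]-c,full_matrices=False);n=v[2]*np.sign(v[2][2]);d=(q-c)@n;k=np.abs(d)<.004
    c=q[k].mean(0);q=q[k] if _>5 else q[np.abs(d)<.03]
print('plane',c,n,'tilt',np.degrees(np.arccos(n[2])),'yaw',np.degrees(np.arctan2(-n[1],-n[0])))
print(P[200:213,220:234,2].round(3))
print('stud px',P[206,227],P[205,226])
E
```

```text
[ 0.57287016 -0.23714181  0.26246793] [-0.58  0.65  1.36  0.    1.13 -2.2 ] 93.01340541165958
hanger 0.56 [275, 166, 360, 340] z [0.006 0.007 0.022] rect [ 576.5 -238.6] [104.  49.] 2.9
hanger_hole 0.89 [274, 167, 359, 339] z [0.006 0.007 0.022] rect [ 576.6 -238.8] [105.  48.] 3.3
plane [0.56481484 0.27283278 0.08798141] [-0.48761007 -0.07871264  0.86950603] tilt 29.598712132340086 yaw 9.16988886647987
[[0.111 0.126 0.12  0.121 0.11  0.119 0.11  0.117 0.115 0.116 0.119 0.104
  0.103 0.107]
 [0.102 0.116 0.112 0.12  0.113 0.116 0.117 0.118 0.112 0.115 0.112 0.097
  0.103 0.106]
 [0.099 0.104 0.114 0.123 0.119 0.121 0.114 0.114 0.107 0.106 0.118 0.105
  0.106 0.102]
 [0.103 0.099 0.116 0.11  0.112 0.113 0.109 0.112 0.103 0.106 0.112 0.109
  0.103 0.094]
 [0.098 0.096 0.104 0.114 0.108 0.124 0.116 0.117 0.122 0.111 0.104 0.106
  0.094 0.09 ]
 [0.093 0.098 0.109 0.103 0.123 0.117 0.112 0.113 0.122 0.1   0.102 0.112
  0.09  0.093]
 [0.094 0.1   0.103 0.109 0.111 0.121 0.108 0.123 0.111 0.102 0.106 0.109
  0.096 0.089]
 [0.098 0.09  0.089 0.111 0.097 0.11  0.111 0.118 0.113 0.106 0.11  0.107
  0.102 0.093]
 [0.094 0.095 0.088 0.101 0.109 0.099 0.12  0.118 0.108 0.1   0.096 0.092
  0.102 0.083]
 [0.096 0.09  0.086 0.094 0.1   0.102 0.102 0.104 0.103 0.099 0.103 0.099
  0.097 0.091]
 [0.085 0.089 0.088 0.105 0.1   0.101 0.1   0.105 0.11  0.097 0.101 0.094
  0.096 0.088]
 [0.089 0.084 0.087 0.084 0.091 0.104 0.096 0.107 0.098 0.084 0.095 0.098
  0.094 0.09 ]
 [0.084 0.09  0.079 0.093 0.102   nan 0.099 0.09  0.098 0.097 0.1   0.09
  0.096 0.085]]
stud px [0.57040557 0.26112227 0.12344483] [0.57609122 0.26625038 0.11227979]
```

{"api": "apply_moves", "payload": {"rows": [[-1,2,-2,-40,0],[-1,0,0,-35,0],[-1,0,0,-8,0],[-1,0,0,0,0],[1,0,0,0,0],[1,0,0,0,0],[1,0,0,0,0],[1,0,0,0,0],[1,0,0,0,0],[1,0,0,0,0]]}}

```text
clock: 15.38
ee_pos: [0.5757, -0.2404, 0.1821]
orientation: [[-0.999, -0.053, 0.002], [-0.053, 0.999, -0.001], [-0.002, -0.001, -1.0]]
wrist_force: [-0.3, 1.0, 5.6]
gripper_width: 0.0422
grip_force: 62.7
```

{"api": "apply_moves", "payload": {"rows": [[1,0,0,20,0],[1,0,0,40,0],[1,0,0,50,0],[1,0,20,50,0],[1,5,40,40,0],[1,10,50,0,0.02],[1,10,55,0,0.02],[1,10,55,0,0.02],[1,10,55,0,0.02],[1,10,55,0,0.028]]}}

```text
clock: 16.62
ee_pos: [0.6301, 0.0916, 0.3821]
orientation: [[-0.987, -0.161, 0.001], [-0.161, 0.987, -0.0], [-0.001, -0.0, -1.0]]
wrist_force: [1.1, 0.0, -1.3]
gripper_width: 0.0427
grip_force: 61.8
```

{"api": "apply_moves", "payload": {"rows": [[1,10,55,0,0],[1,10,50,0,0],[1,10,45,0,0],[1,0,30,0,0],[1,0,0,0,0],[1,0,0,0,0]]}}

```text
clock: 17.38
ee_pos: [0.6603, 0.2691, 0.3815]
orientation: [[-0.987, -0.16, 0.0], [-0.16, 0.987, -0.0], [-0.0, -0.0, -1.0]]
wrist_force: [-0.8, -0.3, -2.2]
gripper_width: 0.0422
grip_force: 61.8
```

```bash
python3 - <<'E'
from h import *
o=ctrl.get_obs();print(o['ee_pos'],o['joints'].round(2),np.degrees(np.arctan2(o['orientation'][1][1],o['orientation'][0][1])))
im=grab('wrist');cv2.imwrite('pics/w6.png',im['frame']);P=cloud(im);np.save('w6.npy',P)
for t in ['hanger','stud']:
    for r in ctrl.cut_out('wrist',t)[:2]:
        q=P[r['mask']];q=q[~np.isnan(q[:,0])]
        if len(q)<5: continue
        rr,_=rect(q[np.abs(q[:,2]-np.median(q[:,2]))<.02][:,:2])
        print(t,round(r['conf'],2),[int(v) for v in r['rect']],'med',np.median(q,0),'z',np.percentile(q[:,2],[5,50,95]).round(3),'rect',np.round(rr[0],1),np.round(rr[1]),round(rr[2],1))
E
```

```text
[0.66028472 0.26907573 0.38147606] [ 0.22  0.78  0.83 -0.    1.54 -1.51] 99.21189548748056
hanger 0.97 [251, 180, 386, 427] med [0.64593857 0.26598073 0.2065456 ] z [0.205 0.207 0.221] rect [659.5 268.2] [101.  44.] 9.3
stud 0.97 [322, 75, 348, 106] med [0.57208496 0.26256908 0.11551487] z [0.109 0.116 0.118] rect [571.5 262.4] [18. 16.] 11.8
stud 0.2 [3, 257, 136, 349] med [0.74860904 0.0893081  0.08266196] z [0.024 0.083 0.085] rect [757.8  77.3] [59. 59.] 74.4
```

View pics/w6.png

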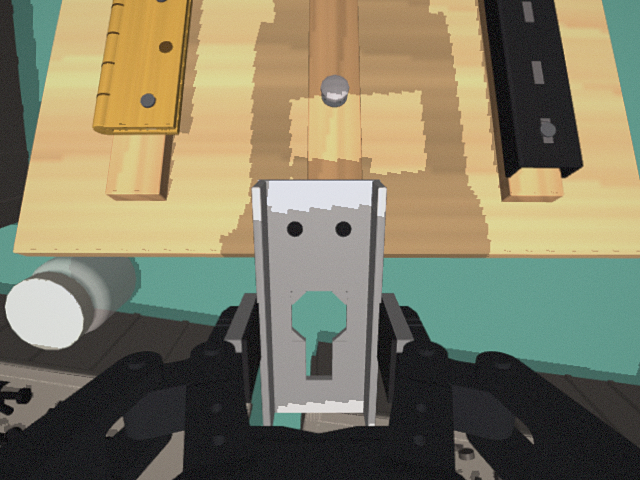

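Wrist view: the hanger is held straight with the slot away from the robot. The stud head is at (334,90) on the middle batten, which runs down image columns 310–360. I'm fitting the batten plane and stud axis.

```bash
python3 - <<'E'
from h import *
im=cv2.imread('pics/w6.png');P=np.load('w6.npy')
n=np.array([-.5*np.cos(.16),-.5*np.sin(.16),np.cos(np.pi/6)])
# batten by height step from panel
A=np.array([P[r,c] for r in list(range(5,70))+list(range(112,165)) for c in range(316,354)]);A=A[~np.isnan(A[:,0])]
for _ in range(6):
    c=A.mean(0);v=np.linalg.svd(A-c,full_matrices=False)[2][2];v*=np.sign(v[2]);A=A[np.abs((A-c)@v)<.003]
print('batten n',v.round(4),'tilt',np.degrees(np.arccos(v[2])),'yaw',np.degrees(np.arctan2(-v[1],-v[0])),'c',c.round(4),len(A))
q=P[0:178,250:420].reshape(-1,3);q=q[~np.isnan(q[:,0])];d=(q-c)@v
b=q[(np.abs(d)<.004)];rr,_=rect(b[:,:2]);print('batten rect',rr)
h=q[(d>.006)&(d<.014)]
h=h[np.linalg.norm(h[:,:2]-[.572,.2625],axis=1)<.02]
print('head',h.mean(0),np.percentile((h-c)@v,[50,95]),len(h))
hc=h.mean(0);s=hc-v*((hc-c)@v);print('stud origin',s.round(4))
ux=np.array([np.cos(np.radians(9.2)),np.sin(np.radians(9.2))])*1
# batten centre across at several rows
side=np.array([-np.sin(np.radians(9.2)),np.cos(np.radians(9.2))])
t=(b[:,:2]-s[:2])@side;print('batten across',np.percentile(t,[1,50,99]).round(4))
E
```

```text
batten n [-0.4941 -0.0782  0.8659] tilt 30.018645334073824 yaw 8.99523490880917 c [0.5656 0.2621 0.1018] 4464
batten rect ((566.9628295898438, 261.8930969238281), (102.38772583007812, 30.247020721435547), 8.93124771118164)
head [0.57090008 0.26236032 0.11585274] [0.00970346 0.01094013] 592
stud origin [0.5756 0.2631 0.1076]
batten across [-0.0146  0.0001  0.0149]
```

{"api": "apply_moves", "payload": {"rows": [[1,-30,-3,0,0],[1,-40,-5,0,0],[1,-42,-5,-10,0],[1,-30,-3,-30,0],[1,-10,-1,-40,0],[1,0,0,-15,0],[1,0,0,0,0]]}}

```text
clock: 18.4
ee_pos: [0.5091, 0.2524, 0.2859]
orientation: [[-0.987, -0.16, -0.0], [-0.16, 0.987, -0.0], [0.0, -0.0, -1.0]]
wrist_force: [0.0, -0.4, -1.7]
gripper_width: 0.0423
grip_force: 61.7
```

{"api": "apply_moves", "payload": {"rows": [[1,0,0,-5,0],[1,0,0,-5,0],[1,0,0,-5,0],[1,0,0,-5,0]]}}

```text
clock: 18.9
ee_pos: [0.508, 0.2528, 0.2668]
orientation: [[-0.987, -0.161, -0.001], [-0.161, 0.987, -0.001], [0.001, -0.0, -1.0]]
wrist_force: [-11.2, -4.2, 12.6]
gripper_width: 0.0424
grip_force: 64.7
```

Contact with about 13 N; the hanger is pivoting as planned. Continuing.

{"api": "apply_moves", "payload": {"rows": [[1,0,0,-4,0],[1,0,0,-4,0],[1,0,0,-4,0],[1,0,0,-4,0],[1,0,0,0,0]]}}

```text
clock: 19.52
ee_pos: [0.5078, 0.2528, 0.2503]
orientation: [[-0.987, -0.161, -0.002], [-0.161, 0.987, -0.001], [0.002, -0.0, -1.0]]
wrist_force: [-9.7, -3.1, 7.1]
gripper_width: 0.043
grip_force: 68.4
```

```bash
cat > meas.py <<'E'
from h import *
import sys
o=ctrl.get_obs();print(o['ee_pos'].round(4),o['wrist_force'].round(1))
im=grab('wrist');cv2.imwrite(sys.argv[1],im['frame']);P=cloud(im)
r=ctrl.cut_out('wrist','hanger')[0];print(round(r['conf'],2),r['rect'])
q=P[r['mask']];q=q[~np.isnan(q[:,0])]
# web plane: keep points within central strip across
ps=np.radians(9.1);side=np.array([-np.sin(ps),np.cos(ps)]);fw=np.array([np.cos(ps),np.sin(ps)])
e=o['ee_pos'][:2]
t=(q[:,:2]-e)@side;f=(q[:,:2]-e)@fw
print('across',np.percentile(t,[1,99]).round(4),'along',np.percentile(f,[.5,99.5]).round(4))
w=q[np.abs(t)<.014];c=np.median(w,0)
for th in [.01,.006,.003,.003,.002]:
    for _ in range(3):
        v=np.linalg.svd(w-c,full_matrices=False)[2][2];v*=np.sign(v[2]);k=np.abs((w-c)@v)<th;w=w[k];c=w.mean(0)
print('web n',v.round(4),'tilt',np.degrees(np.arccos(v[2])).round(2),'yaw',np.degrees(np.arctan2(-v[1],-v[0])).round(1),'c',c.round(4),len(w))
s=np.array([.5757,.2630,.1075]);n=np.array([-.494,-.078,.866]);u=np.array([.8554,.1354,.5]);y=np.cross(n,u)
# long edges extents along hanger x
hx=u-(u@v)*v;hx/=np.linalg.norm(hx)
a=(w-c)@hx;g=np.percentile(a,[.3,99.7]);print('web along',g.round(4))
# centre across from full mask
hy=np.cross(v,hx);b=(q-c)@hy;m=np.percentile(b,[.5,99.5]);
ctr=c+hx*g.mean()+hy*m.mean()-v*.003
rel=lambda p:np.round([(p-s)@u*1000,(p-s)@y*1000,(p-s)@n*1000],1)
print('origin world',ctr.round(4),'in stud',rel(ctr),'hole',rel(ctr+.004*hx),'seat',rel(ctr+.0295*hx),'from TCP',(ctr-o['ee_pos']).round(4))
E
python3 meas.py pics/w7.png
```

```text
[0.5078 0.2528 0.2503] [-9.7 -3.1  7.1]
0.89 [257.6, 192.5, 382.0, 430.8]
across [-0.0219  0.0207] along [-0.0445  0.0392]
web n [-0.439  -0.0713  0.8957] tilt 26.41 yaw 9.2 c [0.5044 0.2524 0.0735] 11902
web along [-0.0415  0.0482]
origin world [0.5088 0.2523 0.0723] in stud [-76.2  -0.1   3.4] hole [-72.2  -0.1   3.2] seat [-46.8  -0.1   1.6] from TCP [ 0.001  -0.0005 -0.1779]
```

View pics/w7.png

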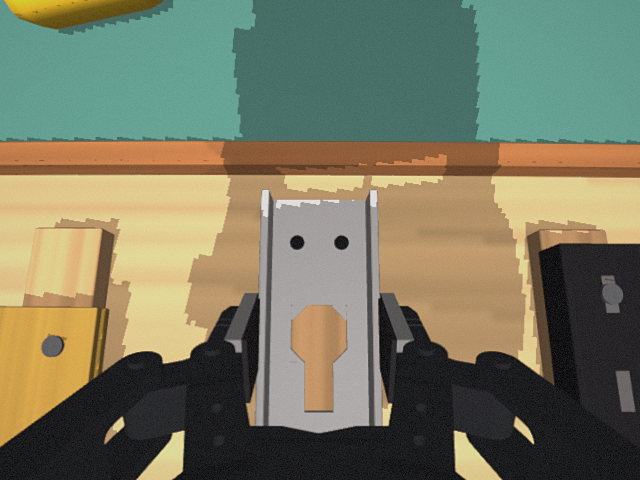

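The hanger lies along the batten and is tilted 26.4°, so it needs a bit more.

{"api": "apply_moves", "payload": {"rows": [[1,0,0,-3,0],[1,0,0,-3,0],[1,0,0,0,0]]}}

```text
clock: 20.0
ee_pos: [0.5079, 0.2528, 0.247]
orientation: [[-0.987, -0.161, -0.001], [-0.161, 0.987, -0.001], [0.001, -0.001, -1.0]]
wrist_force: [-20.1, -7.5, 31.0]
gripper_width: 0.0427
grip_force: 71.9
```

```bash
python3 meas.py pics/w8.png
```

```text
[0.5079 0.2528 0.247 ] [-20.1  -7.5  31. ]
0.63 [258.3, 194.3, 385.5, 432.4]
across [-0.0222  0.0206] along [-0.0429  0.0378]
web n [-0.4937 -0.0777  0.8662] tilt 29.98 yaw 8.9 c [0.5056 0.2527 0.0702] 11676
web along [-0.0413  0.0469]
origin world [0.5097 0.2523 0.069 ] in stud [-77.2  -0.3   0.1] hole [-73.2  -0.3   0.1] seat [-47.7  -0.3   0.1] from TCP [ 0.0018 -0.0005 -0.178 ]
```

```bash
cat > hole.py <<'E'
from h import *
import sys
def run(f,C,K,k1,c,v,s,u,y,n):
    im=cv2.imread(f);hsv=cv2.cvtColor(im,cv2.COLOR_BGR2HSV)
    m=((hsv[...,1]>70)&(hsv[...,0]<30)).astype(np.uint8);m[:,:270]=0;m[:,370:]=0;m[:270]=0;m[440:]=0
    nl,lab,st,_=cv2.connectedComponentsWithStats(m);i=1+np.argmax(st[1:,4]);print('blob',st[i])
    p=np.argwhere(lab==i)[:,::-1].astype(float)
    d=(p-K[:2,2])/[K[0,0],K[1,1]];w=d.copy()
    for _ in range(20): w=d/(1+k1*(w**2).sum(1,keepdims=True))
    R=np.c_[w[:,0],-w[:,1],-np.ones(len(w))]@C[:3,:3].T;o=C[:3,3]
    X=o+R*(((c-o)@v)/(R@v))[:,None]
    a=(X-s)@u*1000;b=(X-s)@y*1000
    print('along',a.min().round(1),a.max().round(1),'across',b.min().round(1),b.max().round(1))
    wide=a[(b>np.median(b)+7.5)|(b<np.median(b)-7.5)];print('wide part centre',((wide.min()+wide.max())/2).round(1),'hole across centre',(b.min()+b.max())/2)
s=np.array([.5757,.2630,.1075]);n=np.array([-.494,-.078,.866]);u=np.array([.8554,.1354,.5]);y=np.cross(n,u)
im=grab('wrist');cv2.imwrite('pics/tmp.png',im['frame'])
run('pics/tmp.png',im['C'],np.array(im['intrinsics']),float(np.ravel(im['k1'])[0]),np.array(eval(sys.argv[1])),np.array(eval(sys.argv[2])),s,u,y,n)
E
python3 hole.py "[.5056,.2527,.0702]" "[-.4937,-.0777,.8662]"
```

```text
blob [ 291  308   56  107 4156]
along -78.2 -38.7 across -11.0 10.6
wide part centre -66.9 hole across centre -0.22709479129982224
```

{"api": "apply_moves", "payload": {"rows": [[1,0,0,11,0],[1,0,0,10,0],[1,17,3,9,0],[1,17,2,10,0],[1,17,3,9,0],[1,0,0,0,0],[1,0,0,0,0]]}}

```text
clock: 21.02
ee_pos: [0.5589, 0.2607, 0.2922]
orientation: [[-0.987, -0.161, -0.001], [-0.161, 0.987, -0.0], [0.001, -0.0, -1.0]]
wrist_force: [-0.1, 0.8, -2.2]
gripper_width: 0.0426
grip_force: 67.7
```

```bash
python3 meas.py pics/w9.png
```

```text
[0.5589 0.2607 0.2922] [-0.1  0.8 -2.2]
0.95 [256.0, 192.7, 383.7, 432.5]
across [-0.0221  0.0208] along [-0.0433  0.0383]
web n [-0.4762 -0.076   0.876 ] tilt 28.83 yaw 9.1 c [0.5564 0.2605 0.1153] 11758
web along [-0.0412  0.0471]
origin world [0.5605 0.2603 0.1142] in stud [-10.   -0.3  13.5] hole [-6.  -0.3 13.4] seat [19.5 -0.3 12.9] from TCP [ 0.0017 -0.0004 -0.178 ]
```

View pics/w9.png

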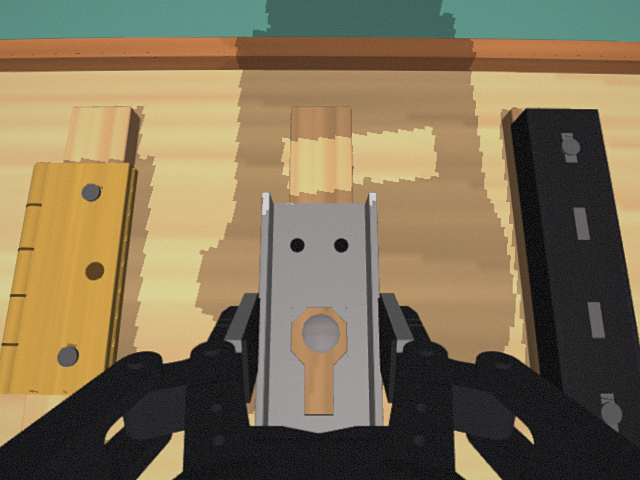

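The stud head at (321,333) shows centred in the round hole at (319,333). I'm lowering along the stud axis.

{"api": "apply_moves", "payload": {"rows": [[1,2,0,-3.5,0],[1,2,0.5,-3.5,0],[1,1.5,0.5,-3,0],[1,1,0,-2.5,0],[1,0,0,0,0]]}}

```text
clock: 21.75
ee_pos: [0.5656, 0.2619, 0.2811]
orientation: [[-0.987, -0.161, -0.001], [-0.161, 0.987, -0.0], [0.001, -0.0, -1.0]]
wrist_force: [-7.8, -1.6, 5.9]
gripper_width: 0.0424
grip_force: 68.9
```

```bash
python3 meas.py pics/w10.png
```

```text
[0.5656 0.2619 0.2811] [-7.8 -1.6  5.9]
0.61 [257.7, 194.3, 384.9, 432.6]
across [-0.022   0.0208] along [-0.0429  0.0379]
web n [-0.49   -0.079   0.8681] tilt 29.76 yaw 9.2 c [0.5632 0.2617 0.1041] 11667
web along [-0.0413  0.0471]
origin world [0.5673 0.2615 0.1029] in stud [-9.7 -0.2  0.3] hole [-5.7 -0.2  0.3] seat [19.8 -0.2  0.2] from TCP [ 0.0017 -0.0004 -0.1781]
```

The hanger is flat on the batten over the head. Sliding it down the slope.

{"api": "apply_moves", "payload": {"rows": [[1,-3.5,-0.5,-2,0],[1,-3.5,-0.6,-2,0],[1,-3.5,-0.6,-2,0],[1,-3.5,-0.5,-2,0],[1,-3.5,-0.6,-2,0],[1,-2.6,-0.4,-1.5,0],[1,0,0,0,0]]}}

```text
clock: 22.72
ee_pos: [0.546, 0.2586, 0.27]
orientation: [[-0.987, -0.161, 0.003], [-0.161, 0.987, 0.001], [-0.003, 0.0, -1.0]]
wrist_force: [-2.4, -0.4, 4.5]
gripper_width: 0.0424
grip_force: 68.8
```

```bash
python3 meas.py pics/w11.png
```

```text
[0.546  0.2586 0.27  ] [-2.4 -0.4  4.5]
0.74 [258.4, 194.4, 384.6, 433.8]
across [-0.022   0.0208] along [-0.0424  0.0387]
web n [-0.4903 -0.0785  0.868 ] tilt 29.77 yaw 9.1 c [0.5435 0.2584 0.0926] 11341
web along [-0.0403  0.0481]
origin world [0.5484 0.2584 0.0919] in stud [-31.8  -0.3   0.3] hole [-27.8  -0.3   0.3] seat [-2.3 -0.3  0.2] from TCP [ 0.0024 -0.0002 -0.1781]
```

{"api": "apply_moves", "payload": {"rows": [[1,-1.7,-0.3,-1,0],[1,-1.7,-0.3,-1,0],[1,0,0,0,0]]}}

```text
clock: 23.2
ee_pos: [0.5427, 0.2581, 0.2681]
orientation: [[-0.987, -0.161, 0.003], [-0.161, 0.987, 0.001], [-0.003, 0.0, -1.0]]
wrist_force: [-1.3, -0.2, 5.0]
gripper_width: 0.0422
grip_force: 68.8
```

{"api": "apply_moves", "payload": {"rows": [[1,-1.3,-0.2,-0.8,0],[1,-1.3,-0.2,-0.8,0],[1,0,0,0,0]]}}

```text
clock: 23.58
ee_pos: [0.5408, 0.2577, 0.2672]
orientation: [[-0.987, -0.16, 0.007], [-0.16, 0.987, 0.002], [-0.007, 0.0, -1.0]]
wrist_force: [3.8, 1.1, 6.2]
gripper_width: 0.0424
grip_force: 68.8
```

```bash
python3 meas.py pics/w12.png
```

```text
[0.5408 0.2577 0.2672] [3.8 1.1 6.2]
0.68 [257.8, 193.8, 384.8, 433.6]
across [-0.0219  0.0209] along [-0.0417  0.0388]
web n [-0.4926 -0.0794  0.8667] tilt 29.93 yaw 9.2 c [0.5373 0.2572 0.0888] 10931
web along [-0.0383  0.0497]
origin world [0.5437 0.2576 0.089 ] in stud [-37.3  -0.3   0.2] hole [-33.3  -0.3   0.2] seat [-7.8 -0.3  0.2] from TCP [ 2.900e-03 -1.000e-04 -1.782e-01]
```

View pics/w12.png

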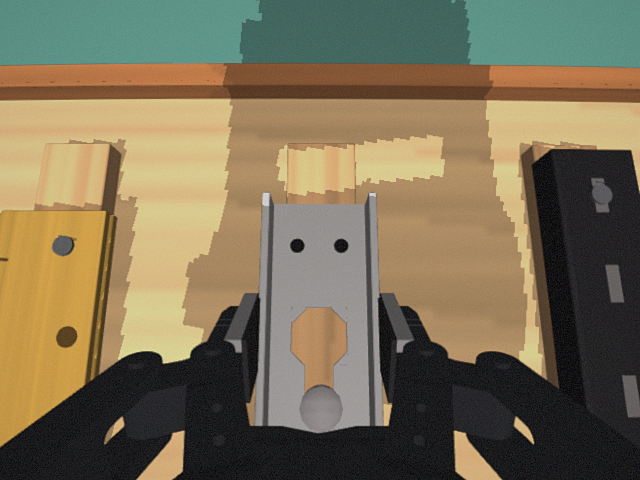

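The head sits at (321,408) by the slot end (row ~413), and the force has turned up the slope, so the shank is reaching the slot end. One more small push to confirm.

{"api": "apply_moves", "payload": {"rows": [[1,-1.7,-0.3,-1,0],[1,0,0,0,0],[1,0,0,0,0]]}}

```text
clock: 24.05
ee_pos: [0.5398, 0.2575, 0.267]
orientation: [[-0.987, -0.16, 0.011], [-0.16, 0.987, 0.003], [-0.011, 0.001, -1.0]]
wrist_force: [10.3, 2.0, 6.9]
gripper_width: 0.0423
grip_force: 68.9
```

{"api": "apply_moves", "payload": {"rows": [[-1,0,0,0,0],[-1,0,0,0,0],[-1,0,0,0,0],[-1,0,0,0,0],[-1,-5,0,20,0],[-1,-10,0,40,0],[-1,20,0,40,0],[-1,40,3,0,0],[-1,20,3,0,0],[-1,0,0,0,0]]}}

```text
clock: 25.3
ee_pos: [0.6033, 0.2631, 0.3649]
orientation: [[-0.987, -0.16, 0.001], [-0.16, 0.987, 0.0], [-0.001, 0.0, -1.0]]
wrist_force: [0.0, -0.5, -0.6]
gripper_width: 0.0857
grip_force: 0.0
```

```bash
python3 meas.py pics/w13.png; python3 - <<'E'
from h import *
im=grab('top');P=cloud(im)
for t in ['tote','rail','hinge','angle','brace','washer','tape_measure','mug','jar','screwdriver']:
    for r in ctrl.cut_out('top',t)[:2]:
        q=P[r['mask']];q=q[~np.isnan(q[:,0])]
        if len(q)>4: print(t,round(r['conf'],2),np.median(q,0).round(3))
E
```

```text
[0.6033 0.2631 0.3649] [ 0.  -0.5 -0.6]
0.85 [286.7, 60.1, 371.6, 237.7]
across [-0.018   0.0255] along [-0.1032 -0.0114]
web n [-0.4935 -0.0768  0.8663] tilt 29.97 yaw 8.8 c [0.5477 0.2529 0.0942] 5679
web along [-0.0491  0.0509]
origin world [0.5489 0.2602 0.0921] in stud [-31.1   1.4   0.1] hole [-27.1   1.4   0.1] seat [-1.6  1.4  0.1] from TCP [-0.0545 -0.0029 -0.2728]
tote 0.93 [ 0.575 -0.239  0.008]
rail 0.86 [ 0.261 -0.342  0.015]
rail 0.83 [ 0.486 -0.101  0.021]
hinge 0.6 [ 0.631 -0.076  0.016]
hinge 0.43 [0.749 0.077 0.081]
angle 0.8 [ 0.467 -0.422  0.01 ]
brace 0.74 [ 0.576 -0.416  0.012]
washer 0.55 [ 0.654 -0.403  0.01 ]
tape_measure 0.82 [0.373 0.123 0.033]
mug 0.94 [0.39  0.548 0.037]
jar 0.83 [0.748 0.079 0.081]
```

View pics/w13.png

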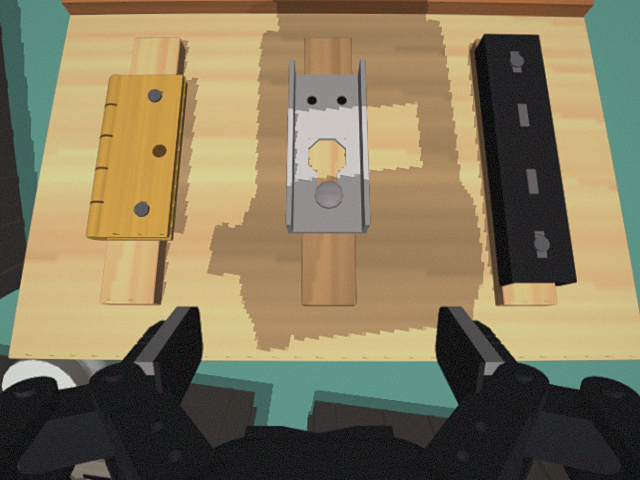

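The hanger is flat at 30° on its batten, with the stud head at (329,194) at the slot end. The seat point measures about -1.6 mm along the slope and 1.4 mm across. Everything else is in place, so I'm handing in.

```bash
python3 -c "
from bench import ctrl
print(ctrl.hand_in())"
```

```text
the job is handed in; nothing more can be done
None
```

The hanger is on the free stud, seated at the slot end and lying flat and straight on its batten (last measured within about 2 mm). The rail and hinge are laid aside in the tote, and the job was handed in at about 25 s; no verdict came back.

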